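# Lock the rotor of an indexing stand with its index pin

## Task

Lock the loose rotor of the small indexing stand: its hole has to be turned under the guide hole of the bridge, and the index pin, now parked in the little block, passed down through bridge, rotor and base. The pin must end pressed slowly and gently fully home past its detent, with its head seated on the bridge; feel for the hole and do not force the pin against the stand, and leave the vials and the beaker where they stand.

Things in the scene. Friction and masses are not known exactly. Their poses are not given: they have to be found in the camera images.
- index_stand: Fixed grey metal indexing stand. Origin: on the rotor axis, on the bench; z up; its +y points roughly at the robot. Base plate 110 x 150 x 22 mm, reaching 60 mm to -y and 90 mm to +y of the axis. A column at +y carries a flat bridge 28 mm wide over the rotor (z = 38 to 52 mm, from y = 36 to 90 mm). The index pin goes down through bridge, rotor and base.
- guide_hole (a point): Mouth of the guide hole, 11.6 mm wide with a 1 mm chamfer, in the bridge's top face (z = 52 mm), 52 mm along the stand's +y from the rotor axis. A pin standing in it while the rotor is out of line rests on the flange (tip at 34 mm) and drops some 15 to 22 mm by its own weight when the rotor's hole comes under it. Axes as the stand's.
- hub_grip (a point): Point on the rotor axis inside the hub, 84 mm above the bench, 12 mm below the hub's top: the height to grip it. The hub is dark, round, 36 mm in diameter, from z = 42 to 96 mm, fast on the rotor; grip it from above at any yaw. The point has the stand's axes and does not turn with the rotor.
- pin_block: Fixed grey metal parking block, 46 x 46 x 40 mm, with an 11.6 mm hole in the middle, 36 mm deep, in which the index pin stands at the start. Origin: centre of its underside.
- index_pin: Loose pin, about 45 g: steel shank 10 mm thick, 46 mm long, tip coned to 6 mm over 4 mm; round black head 20 mm in diameter, 22 mm high (68 mm in all). Origin: centre of the tip, z up the shank (head from 46 to 68 mm). Starts upright in the parking block, tip 4 mm above the bench. Home in the stand: tip 6 mm above the bench, head on the bridge.
- vial_white: White vial with white cap, 27 mm in diameter, 48 mm high; bystander. Origin: centre of its underside.
- vial_brown: Brown vial with black cap, 27 mm in diameter, 52 mm high; bystander. Origin: centre of its underside.
- beaker_small: Small clear beaker, about 61 mm wide, 70 mm high; bystander. Origin: centre of its underside.
- rotor_face (a point): Point on the rotor axis at the top of the rotor's flange (z = 34 mm); fixed to the stand. Flange: round, steel, 132 mm across, 10 mm thick, with one 11.6 mm hole 52 mm from the axis. Its angle is not measured: the hole starts 0.45 to 1.15 rad counter-clockwise (from above) of the guide hole, so turn it clockwise. Turns freely (0.03 N m friction), 0.4 rad past alignment.
- base_hole (a point): Mouth of the 18 mm deep, 11.6 mm wide hole in the base plate (z = 22 mm) straight under the guide hole. Two spring balls in it catch the pin's tip 12 to 19 mm above the bench, head still 6 to 13 mm above the bridge; a push of about 5 to 12 N takes it past them, fully home. Beyond them the head soon meets the bridge: press slowly (about 10 mm/s), so that it does not strike hard.

How it is judged (in metres and radians):
At the end, for the whole second after the job is handed in: The index pin stands upright (within 0.1 rad) through bridge, rotor and base, its tip within 4 mm (horizontally) of the guide hole's axis and its head seated on the bridge to within 3 mm (tip less than 9 mm above the stand's underside), at rest (z of index_pin in the frame of index_stand below 0.009 m and horizontal distance between index_pin and guide_hole below 0.004 m and angle between index_pin's own z axis and vertical below 0.1 rad and linear speed of index_pin below 0.02 m/s); the robot touches nothing.
It fails at once if the pin is forced against the stand or its rotor (more than 45 N) (contact force between index_pin and index_stand above 45 N).
It fails at once if a vial or the beaker is moved by more than 20 mm (distance of any of vial_white, vial_brown, beaker_small from where it was at the start of the episode above 0.02 m).
It also fails if it takes over 72 s, if anything falls off the work surface, if the arm or the gripper's body presses on something with over 40 N, if the wrist force passes 120 N, or if a joint passes its speed limit or range.

## Robot

A 6-joint arm with a two-finger parallel gripper is mounted at the origin on a cart in front of the work surface, level with it; the furniture and walls round the work are solid. World frame = base frame: x ahead of the robot, y to its left, z up, the work surface at z = 0. Lengths are in m, angles in degrees, forces in N, time in s.
With the tool pointing down it reaches from about 0.3 to 0.875 m from the base axis. Payload 4.2 kg.
Tool frame: the origin (TCP) lies on the centre line of the jaws, within the pads' length; the fingertips stand 25 mm ahead of it and the grasp point (between the pads) lies 6 mm ahead of it; z points along the fingers, y is the line along which they close (so a half turn about z gives the same grasp; the last joint's range is limited). The gripper opens to 85 mm and grips with 20 to 120 N. Pads are 22 mm wide; open, the fingers measure 114 mm over their backs; the gripper's body (76 mm by 85 mm) begins 54 mm behind the grasp point. The pads swing forward as they close: fully open they stand 13 mm farther back than shut.
Start: joints at [-72.365, 18.312, 89.639, -0, 72.044, -1.146], TCP at [0.185, -0.544, 0.256] pointing down, gripper open.
Joint ranges: [-177.97, 177.97], [-48.28, 115.42], [12.27, 149.76], [-77.06, 257.06], [2.81, 150.46], [-146.56, 146.56]. Speed limits (degrees/s): [147.25, 147.25, 180, 180, 180, 180].

## Interface

Orientations are given as [roll, pitch, yaw] about the fixed x, y, z axes, in that order (R = Rz(yaw) Ry(pitch) Rx(roll)).
In Python, from cell import ctrl, cams gives the robot as it stands.
- The arm moves only by the tool apply_moves, never from a script. Its argument "rows" is a list that holds one entry, the list of rows, each a list of 6 numbers: the shift along the tool's x, y, z in mm, then the turn, a rotation vector about the tool's x, y, z in degrees. In form: [[[x, y, z, ax, ay, az], ...]]. A call has 1 to 12 rows; each row is the pose to reach, as a shift and turn from the pose commanded when the call began, along the tool's axes at that moment; what a row does not reach only later rows make up. A row lasts 1/8 s, in which the tool goes at most 62.5 mm and 10.7 degrees, less where a joint would pass 70% of its speed; a pose out of reach is approached as far as the arm can. A call with a gripper value outside its range is refused whole. "fingers" is the closure, from -1 (fully open) to 1 (shut), so that 0 is half open, set as the call begins (left out, the last holds). The fingers move at their own pace and stop on an object; "grip_force" is the grip in N (left out, the last holds). Time passes only in rows, so rows that repeat a pose let the fingers close. It gives the time, the measured TCP pose, the force, the opening and the grip force at its end, in the units of the state.
- ctrl.get_state(): the state, without advancing time (a new reading comes with each control period).
- cams.snapshot(name): name is "side" or "top"; returns the picture (480x640x3 uint8, red, green, blue); there is no depth.
- cams.camera_model(name): a dict with "intrinsics" (3x3 intrinsics, pixels), "k1" (the pictures are not rectified: a ray, as slopes to the right and down, at radius r is drawn at 1 + k1 r^2 times it, then the intrinsics apply), "xyz" and "rotation" of the camera in the world. Camera axes: x right, y up, looking along -z (the intrinsics and any distortion apply to the point x, -y, -z); pixel columns grow to the right and rows downward; lengths in m; the calibration is good to about 2 mm. A picture is of the moment at which its call begins. camera_model takes no time and is no camera call.
- ctrl.job_done(): hands the job in; it is judged then, once.
The state is a dict: "time_s": time; "joints": joint angles; "joint_vel": joint speeds; "joint_efforts": joint torques, N m; "tcp_pos": TCP position; "eef_rot": TCP orientation; "wrist_force": force on the tool from outside, world axes, zero at the start; "ft_torque": the same for the moment, N m; "opening": finger opening in m; "gripper_force": force on a finger pad.
Only numpy, scipy, OpenCV 4.12 (cv2) and the standard library are available. Lean on these libraries where they do the work, as an engineer would, in place of code of your own. Each camera call takes 0.05 s, during which the arm holds its last target. There are 200 camera calls.

## Working session

There is one attempt and no reset: what is moved stays moved. The work goes in short steps, Python scripts to look and compute and a tool call to move; the robot and the scene stay as the last step left them, time stands still between calls to the robot, and variables do not carry over. Pictures are saved under pics/ and viewed, at most 10 in all, crops included, and the job is handed in when it is done.

Besides the shell and the picture viewer there is one more tool, called after "Emit:" as name(argument=value, ...), one argument or row to a line, values as JSON. apply_moves: Moves the arm, as the interface text tells. Its arguments: {"type":"object","properties":{"rows":{"type":"array"},"fingers":{"type":"number"},"grip_force":{"type":"number"}},"required":["rows"]}

```bash
mkdir -p pics; python3 - <<'E'
from cell import ctrl,cams
import cv2,numpy as np
for n in("top","side"):
    cv2.imwrite(f"pics/{n}0.png",cams.snapshot(n)[:,:,::-1]); print(n,cams.camera_model(n))
print(ctrl.get_state())
E
ls
```

```text
top {'intrinsics': array([[510.65100474,   0.        , 322.5130841 ],
       [  0.        , 510.65100474, 240.0269826 ],
       [  0.        ,   0.        ,   1.        ]]), 'k1': -0.0032751472574872593, 'xyz': array([ 0.31983022, -0.20019558,  1.01901543]), 'rotation': array([ 12.1620318 ,   0.14854748, -86.749615  ])}
side {'intrinsics': array([[536.13814997,   0.        , 323.45213188],
       [  0.        , 536.13814997, 238.67533737],
       [  0.        ,   0.        ,   1.        ]]), 'k1': -0.0996446345422248, 'xyz': array([0.39232238, 0.63075549, 0.42380507]), 'rotation': array([  68.12888827,   -0.777005  , -169.40408751])}
{'time_s': 0.1, 'joints': array([-7.23648345e+01,  1.83482104e+01,  8.96994616e+01,  8.43132781e-04,
        7.20447081e+01, -1.14567637e+00]), 'joint_vel': array([ 0.05539737, -0.08221453, -0.19642547, -0.10781733, -0.03354192,
        0.05903193]), 'joint_efforts': array([-7.55495080e-06, -4.16407585e+01, -2.34703088e+01, -3.15236775e-05,
        4.97893823e-03,  7.60716119e-06]), 'tcp_pos': array([ 0.18501   , -0.54401285,  0.25556367]), 'eef_rot': array([-1.79907654e+02, -2.64858309e-03,  1.87805792e+01]), 'wrist_force': array([-0.88366732, -0.21468041, -0.03222969]), 'ft_torque': array([-0.01982544, -0.01098585,  0.01333715]), 'gripper_force': 0.0, 'opening': 0.08533092241631364}
pics
```

View pics/top0.png

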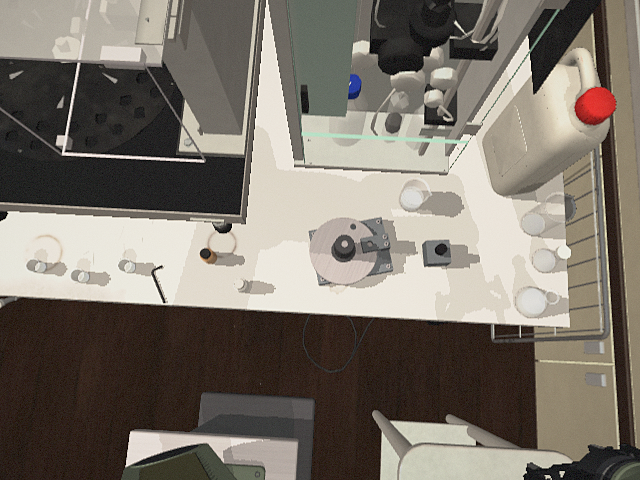

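View pics/side0.png

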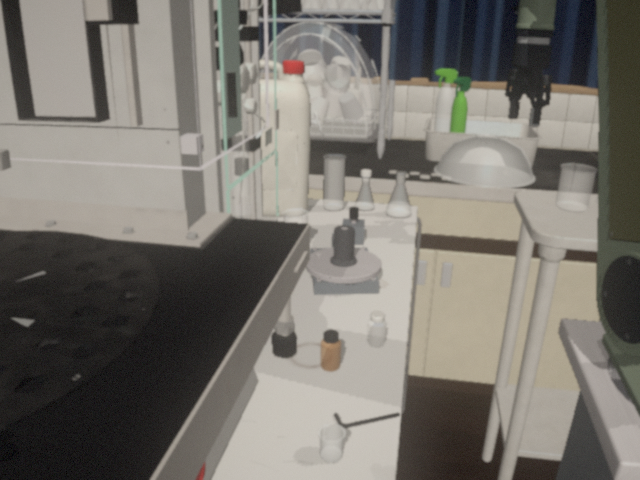

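Top view: hub about (345,244), bridge pointing right (world −y) near (375,243), rotor hole near (352,227), pin block near (437,252). I'll enlarge that area.

```bash
cat > h.py <<'E'
import numpy as np,cv2
from scipy.spatial.transform import Rotation as R
from cell import ctrl,cams
def model(n):
    m=cams.camera_model(n); return m,R.from_euler('xyz',m['rotation'],degrees=True).as_matrix()
def pix2w(n,u,v,z):
    m,r=model(n);K=m['intrinsics']
    x,y=cv2.undistortPoints(np.array([[[u,v]]],float),K,np.array([m['k1'],0,0,0.]))[0,0]
    d=r@np.array([x,-y,-1]);c=m['xyz'];return c+d*(z-c[2])/d[2]
def w2pix(n,p):
    m,r=model(n);q=r.T@(np.array(p,float)-m['xyz']);q=np.array([q[0],-q[1],-q[2]])
    return cv2.projectPoints(q[None],np.zeros(3),np.zeros(3),m['intrinsics'],np.array([m['k1'],0,0,0.]))[0].ravel()
def crop(n,u0,v0,w,h,s,out):
    im=cams.snapshot(n)[:,:,::-1]
    cv2.imwrite(out,cv2.resize(im[v0:v0+h,u0:u0+w],None,fx=s,fy=s,interpolation=cv2.INTER_CUBIC))
E
python3 -c "
from h import *
crop('top',300,195,160,110,5,'pics/c1.png')"
```

```text
(no output)
```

View pics/c1.png

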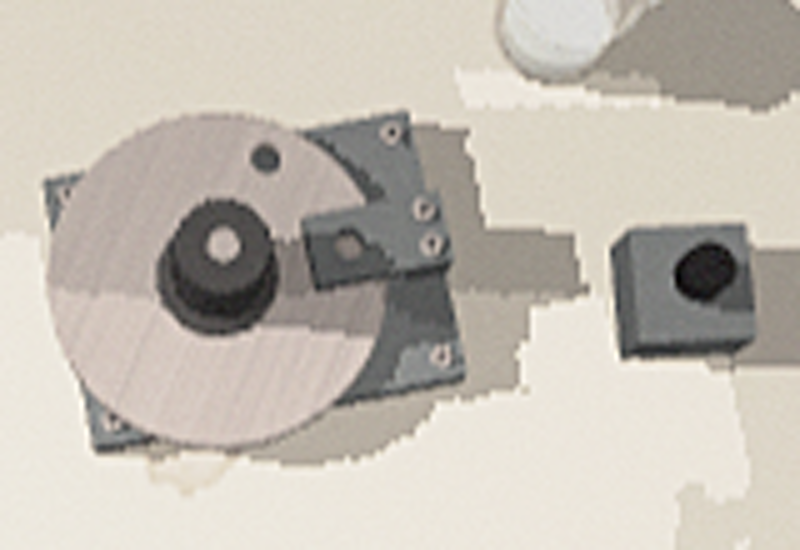

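```bash
python3 -c "
from h import *
f=lambda x,y,z:pix2w('top',300+(x+.5)/5-.5,195+(y+.5)/5-.5,z)
P=dict(rot=f(216,280,.034),hub=f(223,243,.096),guide=f(349,246,.052),hole=f(265,158,.034),head=f(710,269,.072),b1=f(631,229,.04),b2=f(747,224,.04),b3=f(752,343,.04))
for k,v in P.items():print(k,v.round(4))
c=(P['rot']+P['hub'])[:2]/2
a=lambda p:(np.hypot(*(p[:2]-c)),np.degrees(np.arctan2(*(p[:2]-c)[::-1])))
print(c,a(P['guide']),a(P['hole']))
for w in((.05,0),(-.05,0)):pass
# stand corner yaw from base corners z=.022
A=f(408,113,.022);B=f(464,378,.022);C=f(100,445,.022);print(A,B,C,np.hypot(*(A-B)[:2]),np.hypot(*(C-B)[:2]),np.degrees(np.arctan2(*(B-C)[1::-1])),np.degrees(np.arctan2(*(B-A)[1::-1])))
for q in [(378,268.),]:pass
print('side hub',w2pix('side',[*c,.096]),'head',w2pix('side',P['head']))
print('beaker/vials',pix2w('top',412,200,0),pix2w('top',208,257,.03),pix2w('top',240,285,.03),pix2w('top',222,243,0))
crop('side',280,190,140,100,5.7,'pics/s1.png')
"
```

```text
rot [ 0.5127 -0.2266  0.034 ]
hub [ 0.5146 -0.2268  0.096 ]
guide [ 0.5254 -0.2768  0.052 ]
hole [ 0.563  -0.2436  0.034 ]
head [ 0.5199 -0.4118  0.072 ]
b1 [ 0.541  -0.3879  0.04  ]
b2 [ 0.5455 -0.4333  0.04  ]
b3 [ 0.4983 -0.4354  0.04  ]
[ 0.51360911 -0.22672331] (np.float64(0.051465750212660234), np.float64(-76.75842460739693)) (np.float64(0.05221123242584026), np.float64(-18.896427325083756))
[ 0.58785683 -0.30089968  0.022     ] [ 0.48118839 -0.32645402  0.022     ] [ 0.44660833 -0.18468405  0.022     ] 0.10968673480483548 0.14592636700514042 -76.2922672497872 -166.52767368280408
side hub [343.15543003 228.46512132] head [353.28993914 208.01136066]
beaker/vials [ 0.63422297 -0.36574228  0.        ] [0.48570696 0.037593   0.03      ] [ 0.43412355 -0.0303585   0.03      ] [0.52123319 0.01927731 0.        ]
```

View pics/s1.png

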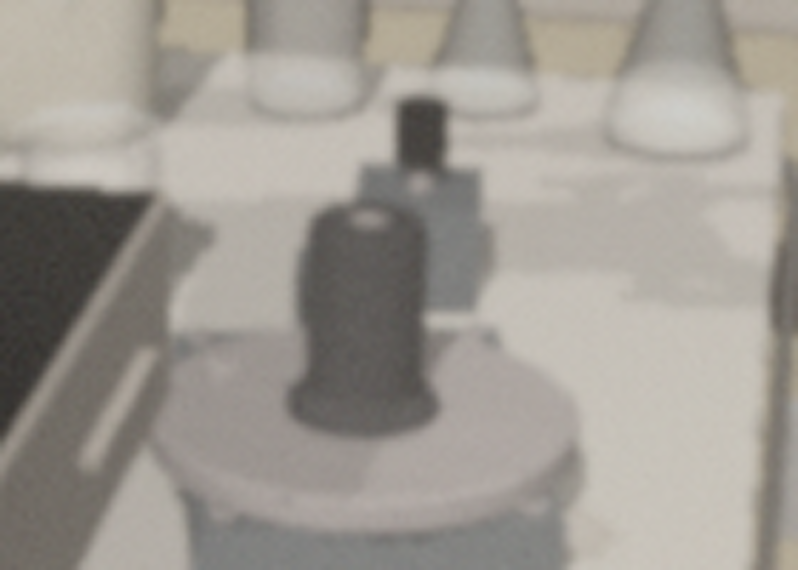

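The measurements agree with each other. Axis is at (0.5135, −0.2267), stand +y bearing is −76.5°, and the guide hole is at (0.5256, −0.2773). The rotor hole sits 57.8° CCW of it, the pin at (0.520, −0.412). The side view confirms the hub and pin head within 2 px. Moving above the hub now.

Emit:
apply_moves(
  rows=[
    [[41,-20,8,0,0,-5],[83,-39,15,0,0,-9],[124,-59,23,0,0,-14],[165,-78,30,0,0,-19],[207,-98,38,0,0,-24],[248,-117,45,0,0,-28],[289,-137,53,0,0,-33],[330,-156,60,0,0,-38],[372,-176,68,0,0,-42],[413,-195,75,0,0,-47],[413,-195,75,0,0,-47],[413,-195,75,0,0,-47]],
  ],
  fingers=-1,
)

```text
time_s: 1.7
tcp_pos: [0.513, -0.2269, 0.1811]
eef_rot: [-180.0, 0.0, 65.8]
wrist_force: [-0.1, 0.7, 0.1]
opening: 0.0856
gripper_force: 0.0
```

```bash
cat >> h.py <<'E'
def go(x,y,z,yaw):
    s=ctrl.get_state();r=R.from_euler('xyz',s['eef_rot'],degrees=True);t=R.from_euler('xyz',[180,0,yaw],degrees=True)
    print(s['time_s'],s['tcp_pos'].round(4),s['eef_rot'].round(2),'F',s['wrist_force'].round(1),'op',round(s['opening'],4))
    print('shift',(r.inv().apply(np.array([x,y,z])-s['tcp_pos'])*1000).round(1),'rot',(r.inv()*t).as_rotvec(degrees=True).round(2))
E
python3 -c "
from h import *
go(.5135,-.2267,.09,66)"
```

```text
1.7 [ 0.513  -0.2269  0.1811] [-1.7996e+02  3.0000e-02  6.5780e+01] F [-0.1  0.7  0.1] op 0.0856
shift [ 0.5  0.5 91.1] rot [-0.04  0.03 -0.22]
```

Emit:
apply_moves(
  rows=[
    [[0,0,30,0,0,0],[0,0,60,0,0,0],[0,0,80,0,0,0],[0,0,91,0,0,0],[0,0,91,0,0,0],[0,0,91,0,0,0]],
  ],
)

```text
time_s: 2.45
tcp_pos: [0.5138, -0.2274, 0.0913]
eef_rot: [179.9, 0.0, 65.7]
wrist_force: [-0.2, -0.4, 0.5]
opening: 0.0854
gripper_force: 0.0
```

Emit:
apply_moves(
  rows=[
    [[0,0,0,0,0,0],[0,0,0,0,0,0],[0,0,0,0,0,0],[0,0,0,0,0,0],[0,0,0,0,0,0],[0,0,0,0,0,0],[0,0,0,0,0,0],[0,0,0,0,0,0]],
  ],
  fingers=1,
  grip_force=25,
)

```text
time_s: 3.45
tcp_pos: [0.5127, -0.2265, 0.0908]
eef_rot: [-179.9, 0.0, 65.8]
wrist_force: [-2.6, 1.3, 4.9]
opening: 0.0349
gripper_force: 25.5
```

Emit:
apply_moves(
  rows=[
    [[0,0,0,0,0,7],[0,0,0,0,0,14],[0,0,0,0,0,21],[0,0,0,0,0,28],[0,0,0,0,0,35],[0,0,0,0,0,42],[0,0,0,0,0,49],[0,0,0,0,0,55],[0,0,0,0,0,57.5],[0,0,0,0,0,57.5],[0,0,0,0,0,57.5]],
  ],
)

```text
time_s: 4.82
tcp_pos: [0.5128, -0.2265, 0.0908]
eef_rot: [-180.0, 0.1, 8.3]
wrist_force: [-3.1, 1.2, 5.2]
opening: 0.0352
gripper_force: 25.5
```

Emit:
apply_moves(
  rows=[
    [[0,0,0,0,0,0],[0,0,0,0,0,0],[0,0,0,0,0,0],[0,0,0,0,0,0],[0,0,0,0,0,0],[0,0,-30,0,0,0],[0,0,-80,0,0,0],[0,0,-110,0,0,0]],
  ],
  fingers=-1,
)

```text
time_s: 5.82
tcp_pos: [0.514, -0.2271, 0.2027]
eef_rot: [179.9, -0.1, 8.3]
wrist_force: [0.5, -1.4, -0.5]
opening: 0.085
gripper_force: 0.0
```

```bash
python3 -c "
from h import *
go(.5198,-.4117,.2,103.5)"
```

```text
5.825 [ 0.514  -0.2271  0.2027] [ 1.799e+02 -1.400e-01  8.280e+00] F [ 0.5 -1.4 -0.5] op 0.085
shift [-20.9 183.5   2.9] rot [ 1.900e-01 -3.000e-02 -9.522e+01]
```

Emit:
apply_moves(
  rows=[
    [[-2,18,0,0,0,-9.5],[-4,37,0,0,0,-19],[-6,55,0,0,0,-28.5],[-8,73,0,0,0,-38],[-10,92,0,0,0,-47.5],[-12,110,0,0,0,-57],[-15,128,0,0,0,-66.5],[-17,147,0,0,0,-76],[-19,165,0,0,0,-85.5],[-21,183,0,0,0,-95],[-21,183,0,0,0,-95],[-21,183,0,0,0,-95]],
  ],
  fingers=-0.2,
)

```text
time_s: 7.32
tcp_pos: [0.5188, -0.4103, 0.2001]
eef_rot: [-180.0, -0.0, 103.2]
wrist_force: [0.3, -0.2, -0.3]
opening: 0.0513
gripper_force: 0.0
```

```bash
python3 -c "
from h import *
go(.5195,-.4114,.077,103.5)
crop('top',300,195,160,110,5,'pics/c2.png')"
```

```text
7.325 [ 0.5188 -0.4103  0.2001] [-1.7999e+02 -5.0000e-02  1.0315e+02] F [ 0.3 -0.2 -0.3] op 0.0513
shift [ -1.4   0.5 123.1] rot [-0.01 -0.05 -0.35]
```

View pics/c2.png

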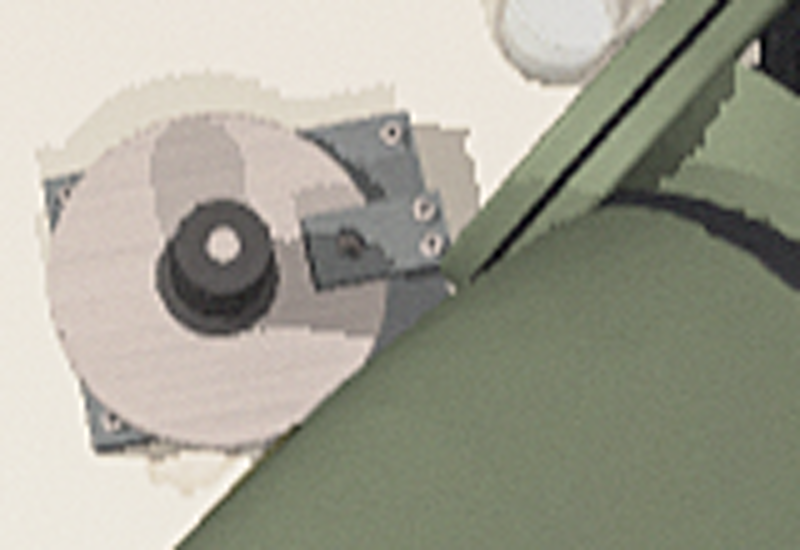

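The rotor hole now lies under the guide hole: the spot at (349,246) has gone dark and no hole shows elsewhere on the flange. Going down onto the pin's head.

Emit:
apply_moves(
  rows=[
    [[-0.5,0.5,45,0,0,0],[-1,0.5,85,0,0,0],[-1,0.5,110,0,0,0],[-1,0.5,123,0,0,0],[-1,0.5,123,0,0,0],[-1,0.5,123,0,0,0]],
  ],
)

```text
time_s: 8.12
tcp_pos: [0.5204, -0.4122, 0.0787]
eef_rot: [179.9, 0.1, 103.3]
wrist_force: [-0.4, -0.1, 0.4]
opening: 0.051
gripper_force: 0.0
```

Emit:
apply_moves(
  rows=[
    [[0,0,0,0,0,0],[0,0,0,0,0,0],[0,0,0,0,0,0],[0,0,0,0,0,0],[0,0,0,0,0,0],[0,0,0,0,0,0],[0,0,0,0,0,0]],
  ],
  fingers=1,
  grip_force=30,
)

```text
time_s: 9.0
tcp_pos: [0.52, -0.4122, 0.0782]
eef_rot: [179.9, 0.1, 103.3]
wrist_force: [-0.3, 0.0, 5.2]
opening: 0.0175
gripper_force: 29.5
```

Emit:
apply_moves(
  rows=[
    [[0,0,-15,0,0,0],[0,0,-35,0,0,0],[0,0,-55,0,0,0],[0,0,-68,0,0,0],[0,0,-68,0,0,0]],
  ],
)

```text
time_s: 9.62
tcp_pos: [0.52, -0.4121, 0.1465]
eef_rot: [179.9, 0.1, 103.3]
wrist_force: [-0.1, 0.5, -0.5]
opening: 0.0177
gripper_force: 29.6
```

```bash
python3 -c "
from h import *
go(.525,-.2767,.148,103.5)"
```

```text
9.625 [ 0.52   -0.4121  0.1465] [1.7993e+02 9.0000e-02 1.0328e+02] F [-0.1  0.5 -0.5] op 0.0177
shift [130.6  36.   -1.7] rot [ 0.07  0.09 -0.22]
```

Emit:
apply_moves(
  rows=[
    [[13,4,0,0,0,0],[35,10,0,0,0,0],[60,17,0,0,0,0],[85,24,0,0,0,0],[108,30,0,0,0,0],[124,34,0,0,0,0],[130.5,36,0,0,0,0],[130.5,36,0,0,0,0],[130.5,36,0,0,0,0]],
  ],
)

```text
time_s: 10.75
tcp_pos: [0.5248, -0.2772, 0.1453]
eef_rot: [180.0, 0.0, 103.3]
wrist_force: [0.2, -0.0, 0.2]
opening: 0.0176
gripper_force: 29.6
```

```bash
python3 -c "
from h import *
go(.525,-.2767,.13,103.5)
crop('side',290,170,100,75,8,'pics/s2.png')
s=ctrl.get_state();p=s['tcp_pos'];print('tip pred',w2pix('side',[*p[:2],p[2]-.0745]),'guide',w2pix('side',[.525,-.2767,.052]),w2pix('side',[.5256,-.2773,.052]))"
```

```text
10.75 [ 0.5248 -0.2772  0.1453] [1.7999e+02 4.0000e-02 1.0325e+02] F [ 0.2 -0.   0.2] op 0.0176
shift [ 0.5  0.3 15.3] rot [ 0.01  0.04 -0.25]
tip pred [340.91353013 231.31875939] guide [340.47253451 240.89840939] [340.20180096 240.75243516]
```

View pics/s2.png

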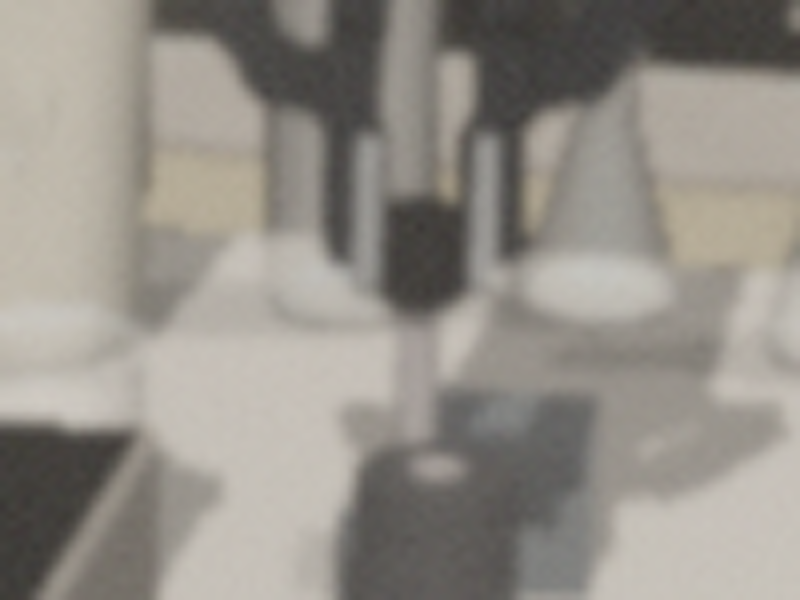

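The pin hangs upright in the jaws: head at about crop (425,255), with the fingertips just above its lower edge. Lowering with light grip.

Emit:
apply_moves(
  rows=[
    [[0,0,6,0,0,0],[0,0,12,0,0,0],[0,0,15,0,0,0],[0,0,17,0,0,0],[0,0,18.5,0,0,0],[0,0,20,0,0,0],[0,0,21,0,0,0],[0,0,21,0,0,0]],
  ],
  grip_force=20,
)

```text
time_s: 11.8
tcp_pos: [0.5247, -0.2765, 0.1243]
eef_rot: [180.0, 0.0, 103.3]
wrist_force: [-0.4, -0.3, -0.1]
opening: 0.0182
gripper_force: 29.6
```

Emit:
apply_moves(
  rows=[
    [[0,0,1,0,0,0],[0,0,2,0,0,0],[0,0,3,0,0,0],[0,0,4,0,0,0],[0,0,5,0,0,0],[0,0,5,0,0,0]],
  ],
)

```text
time_s: 12.55
tcp_pos: [0.5249, -0.2766, 0.1193]
eef_rot: [180.0, 0.0, 103.3]
wrist_force: [1.4, 0.9, -0.8]
opening: 0.0174
gripper_force: 29.6
```

Emit:
apply_moves(
  rows=[
    [[0.2,0.2,1,0,0,0],[0.2,0.2,2,0,0,0],[0.2,0.2,3.5,0,0,0],[0.2,0.2,5,0,0,0],[0.2,0.2,6,0,0,0],[0.2,0.2,7,0,0,0],[0.2,0.2,8,0,0,0],[0.2,0.2,8,0,0,0]],
  ],
)

```text
time_s: 13.55
tcp_pos: [0.5249, -0.2763, 0.1112]
eef_rot: [180.0, 0.0, 103.3]
wrist_force: [1.2, -1.0, -0.2]
opening: 0.0176
gripper_force: 29.6
```

Tip is about 37 mm up, well inside the bridge with almost no force. Now I'll feel for the rotor hole.

Emit:
apply_moves(
  rows=[
    [[0,0,1,0,0,0],[0,0,2,0,0,0],[0,0,3,0,0,0],[0,0,4,0,0,0],[0,0,5,0,0,0],[0,0,6,0,0,0],[0,0,6,0,0,0]],
  ],
)

```text
time_s: 14.42
tcp_pos: [0.5249, -0.2763, 0.1052]
eef_rot: [180.0, 0.0, 103.3]
wrist_force: [1.5, -2.2, 0.7]
opening: 0.0179
gripper_force: 29.6
```

Emit:
apply_moves(
  rows=[
    [[0,0,1,0,0,0],[0,0,2,0,0,0],[0,0,3,0,0,0],[0,0,4,0,0,0],[0,0,5,0,0,0],[0,0,6,0,0,0],[0,0,7,0,0,0],[0,0,8,0,0,0],[0,0,8,0,0,0]],
  ],
)

```text
time_s: 15.55
tcp_pos: [0.5249, -0.2764, 0.0972]
eef_rot: [180.0, 0.0, 103.3]
wrist_force: [2.3, -2.7, 1.2]
opening: 0.0178
gripper_force: 29.7
```

Emit:
apply_moves(
  rows=[
    [[0,0,1,0,0,0],[0,0,2,0,0,0],[0,0,3,0,0,0],[0,0,4,0,0,0],[0,0,5,0,0,0],[0,0,6,0,0,0],[0,0,7,0,0,0],[0,0,8,0,0,0],[0,0,8,0,0,0]],
  ],
)

```text
time_s: 16.68
tcp_pos: [0.5252, -0.2765, 0.09]
eef_rot: [179.9, 0.1, 103.3]
wrist_force: [1.6, -3.1, 5.3]
opening: 0.0178
gripper_force: 30.2
```

At the detent (tip ≈16 mm, 5 N). Pressing on slowly.

Emit:
apply_moves(
  rows=[
    [[0,0,1,0,0,0],[0,0,2,0,0,0],[0,0,3,0,0,0],[0,0,4,0,0,0],[0,0,5,0,0,0],[0,0,5,0,0,0]],
  ],
)

```text
time_s: 17.42
tcp_pos: [0.5252, -0.2765, 0.0845]
eef_rot: [180.0, 0.1, 103.3]
wrist_force: [0.8, -3.2, 3.2]
opening: 0.0181
gripper_force: 29.9
```

Emit:
apply_moves(
  rows=[
    [[0,0,0.7,0,0,0],[0,0,1.5,0,0,0],[0,0,2.2,0,0,0],[0,0,3,0,0,0],[0,0,3.7,0,0,0],[0,0,4.2,0,0,0],[0,0,4.2,0,0,0]],
  ],
)

```text
time_s: 18.3
tcp_pos: [0.5253, -0.2766, 0.0806]
eef_rot: [180.0, 0.1, 103.3]
wrist_force: [1.3, -3.7, 5.0]
opening: 0.0178
gripper_force: 30.1
```

Tip should be about 6.4 mm. I'll release, then check with closed fingertips on the head (top expected at 74 mm, so TCP ≈ 0.099).

Emit:
apply_moves(
  rows=[
    [[0,0,0,0,0,0],[0,0,0,0,0,0],[0,0,0,0,0,0],[0,0,0,0,0,0],[0,0,-15,0,0,0],[0,0,-40,0,0,0],[0,0,-60,0,0,0],[0,0,-60,0,0,0]],
  ],
  fingers=0,
)

```text
time_s: 19.3
tcp_pos: [0.526, -0.2769, 0.1427]
eef_rot: [179.8, 0.2, 103.3]
wrist_force: [0.2, 0.3, -0.7]
opening: 0.0425
gripper_force: 0.0
```

```bash
python3 -c "
from h import *
go(.525,-.2767,.102,103.5)
crop('side',290,170,100,75,8,'pics/s3.png')
for z in(.052,.074,.081):print(z,(w2pix('side',[.5252,-.2768,z])-[290,170])*8)"
```

```text
19.3 [ 0.526  -0.2769  0.1427] [179.78   0.2  103.28] F [ 0.2  0.3 -0.7] op 0.0425
shift [ 0.6 -1.1 40.7] rot [ 0.22  0.2  -0.22]
0.052 [402.99080668 566.95719369]
0.074 [405.42174102 477.86101144]
0.081 [406.20119242 449.20220404]
```

View pics/s3.png

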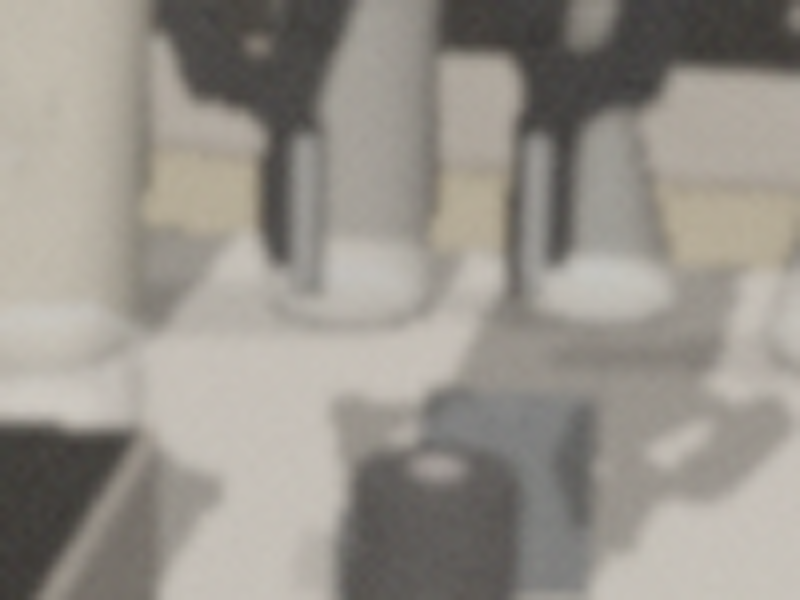

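The pin stayed behind in the stand, its head hidden behind the hub (top at crop row ~455). Feeling the head top with the fingers shut.

Emit:
apply_moves(
  rows=[
    [[0,-0.5,0,0,0,0],[0,-1,0,0,0,0],[0.5,-1,0,0,0,0],[0.5,-1,10,0,0,0],[0.5,-1,20,0,0,0],[0.5,-1,27,0,0,0],[0.5,-1,31,0,0,0],[0.5,-1,32,0,0,0],[0.5,-1,33,0,0,0],[0.5,-1,33,0,0,0]],
  ],
  fingers=1,
)

```text
time_s: 20.6
tcp_pos: [0.5239, -0.2761, 0.1073]
eef_rot: [180.0, 0.0, 103.3]
wrist_force: [0.5, -0.2, 0.1]
opening: -0.0003
gripper_force: 0.0
```

Emit:
apply_moves(
  rows=[
    [[0,0,1,0,0,0],[0,0,2,0,0,0],[0,0,3,0,0,0],[0,0,4,0,0,0],[0,0,5,0,0,0],[0,0,6,0,0,0],[0,0,7,0,0,0],[0,0,7,0,0,0]],
  ],
)

```text
time_s: 21.6
tcp_pos: [0.5237, -0.276, 0.1]
eef_rot: [-180.0, -0.0, 103.3]
wrist_force: [0.3, -1.0, -0.0]
opening: -0.0004
gripper_force: 0.0
```

No contact yet at fingertip height 75 mm, so the head is below that. A few more millimetres to touch it.

Emit:
apply_moves(
  rows=[
    [[0,0,0.5,0,0,0],[0,0,1,0,0,0],[0,0,1.5,0,0,0],[0,0,2,0,0,0],[0,0,2.3,0,0,0],[0,0,2.3,0,0,0]],
  ],
)

```text
time_s: 22.35
tcp_pos: [0.524, -0.2762, 0.099]
eef_rot: [179.9, 0.1, 103.3]
wrist_force: [-1.4, 0.6, 8.0]
opening: 0.0002
gripper_force: 3.9
```

Contact at 74 mm with 8 N: head seated. Retreating and handing in.

Emit:
apply_moves(
  rows=[
    [[0,0,-5,0,0,0],[0,0,-25,0,0,0],[0,0,-60,0,0,0],[0,0,-100,0,0,0],[0,0,-100,0,0,0],[0,0,-100,0,0,0]],
  ],
)

```text
time_s: 23.1
tcp_pos: [0.5232, -0.2757, 0.197]
eef_rot: [-179.9, -0.1, 103.3]
wrist_force: [-0.3, 0.2, -0.5]
opening: 0.0001
gripper_force: 0.0
```

```bash
python3 -c "
from h import *
s=ctrl.get_state();print(s['tcp_pos'],s['wrist_force']);print(ctrl.job_done())"
```

```text
[ 0.52324692 -0.27572235  0.19704961] [-0.27613286  0.17978667 -0.5121086 ]
the job is handed in; nothing more can be done
None
```

The rotor is locked and the job was handed in at about 23 s: the pin is past its detent with its head on the bridge (touched at 74 mm, tip about 6 mm), wrist force readings stayed at or below about 8 N, and the arm never went near the vials or beaker; no verdict came back.

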